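Start and screw down a craft canister's cap

TASK

Put the loose red cap on the open canister and screw it fully home, leaving it level and released. It starts only at the right place: resting on the neck, ease it backwards (anticlockwise from above) until you feel it drop into the thread start, then turn it clockwise until it stops. Never force it against the neck, and leave the other things on the table as they are.

Things in the scene. Friction and masses are not known exactly. Their poses are not given: they have to be found in the camera images.
- cap_center (a point): Loose red screw cap, about 90 g, 63 mm tall, open side down. Ribbed skirt 68 mm in diameter, 24 mm high; 5 mm thick top; on it a straight grip bar 46 mm long (along the cap's x), 14 mm wide (y), 34 mm tall. Point on the axis, half-way up (31.5 mm above the skirt's lower edge); z is up. Starts standing on the 3 mm thick green mat.
- cap_grip (a point): Point on the red cap's axis inside the grip bar, 20 mm above the cap's round top (49 mm above the skirt's lower edge, 14 mm below the bar's top); same axes as the cap. A good height to hold the bar, fingers closing along the cap's y.
- cap: The same red cap: centre of its skirt's lower edge. Inside the skirt, 1 to 5 mm above that edge, four lugs 8 mm wide point inwards at the cap's +x, +y, -x and -y; their tips lie on a circle of 23.5 mm radius. 1.5 mm play on the neck all round.
- canister: Open white canister with a yellow band, 84 mm in diameter, on a 100 mm steel flange screwed to the table (it cannot move). Origin: centre of its underside. Its shoulder is 85 mm above the table; the neck rises 28 mm from there. The neck is brittle: pressing or twisting the cap against it must stay below 60 N of contact force in all.
- mouth (a point): Centre of the open canister's mouth, at its rim, 113 mm above the table. Neck 44 mm in diameter, tapering to 36 mm over its top 6 mm. Around it four thread ridges, 56 mm over all. Each quarter turn, going clockwise: a 26 degree gap that lets a lug in, a 58 degree ridge sloping down, a 6 degree upright stop rib standing above the ridge. Their direction about z is not measured.
- thread (a point): On the neck's axis, 20 mm above the shoulder (level of the ridges' high ends). Lugs on the ridges: cap centre 19 to 24 mm above the mouth point; clockwise jams at the ribs, anticlockwise (up to 60 degrees; 75 if they lie on rib tops) they climb to the gap and drop 8 mm by the cap's own weight if the grip lets it sink; just beyond, ribs block backing.
- shoulder (a point): On the neck's axis at the canister's shoulder, 85 mm above the table. After the drop the cap centre is 13 to 15 mm above the mouth point; turned clockwise about 60 degrees (just less) the lugs run under the ridges, the cap sinks 4 mm more and the lugs meet the ribs: fully home, cap centre about 9.5 mm above the mouth point.
- blue_canister: Bystander: like canister with a blue band, closed with a white cap, 154 mm tall in all, fixed to the table. Origin: centre of its underside.
- green_canister: Bystander: like canister with a green band, closed with a white cap, 154 mm tall in all, fixed to the table. Origin: centre of its underside.
- glue_bottle: Bystander: yellow-labelled bottle with an orange cap, 48 mm in diameter, 130 mm tall. Origin: centre of its underside.
- tape_roll: Bystander: yellow roll of tape lying flat, 90 mm in diameter, 22 mm high. Origin: centre of its underside.
- brush: Bystander: paint brush lying on the table. Origin: underside.
- mug: Bystander: blue mug, 76 mm in diameter, 90 mm tall. Origin: centre of its underside.
- block: Bystander: wooden block 50 x 30 x 30 mm. Origin: centre of its underside.
- tile: Bystander: plywood tile 50 x 50 x 8 mm. Origin: centre of its underside.
Things that resemble listed ones, but are neither listed nor needed, are in the scene too. What is meant by the cap is not pink, and is the smaller of those in its own colour.

How it is judged (in metres and radians):
On the way:
1. the cap has dropped into the thread start of the open canister (horizontal distance between cap_center and mouth below 0.004 m and z of cap_center in the frame of mouth between 0.0105 and 0.016 m), for 0.1 s.
At the end, for the whole second after the job is handed in: The red cap is level (within 0.06 rad) and centred (within 3 mm) on the open canister's neck, screwed fully home: its centre stands 7 to 10.4 mm above the mouth point (about 9.5 mm when against the stops). It is released and at rest (z of cap_center in the frame of mouth between 0.007 and 0.0104 m and horizontal distance between cap_center and mouth below 0.003 m and angle between cap_center's own z axis and vertical below 0.06 rad and linear speed of cap below 0.02 m/s); the robot touches nothing.
It fails at once if the cap is forced: more than 60 N between it and the canister (contact force between cap and canister above 60 N).
It fails at once if a bystander is moved by more than 30 mm (distance of any of glue_bottle, tape_roll, brush, mug, block, tile from where it was at the start of the episode above 0.03 m).
It also fails if it takes over 72 s, if anything falls off the work surface, if the arm or the gripper's body presses on something with over 40 N, if the wrist force passes 120 N, or if a joint passes its speed limit or range.

ROBOT

A 6-joint arm with a two-finger parallel gripper is mounted at the origin on the work surface. World frame = base frame: x ahead of the robot, y to its left, z up, the work surface at z = 0. Lengths are in m, angles in degrees, forces in N, time in s.
With the tool pointing down it reaches from about 0.25 to 0.725 m from the base axis. Payload 9.7 kg.
Tool frame: the origin (TCP) lies at the very end of the fingers, on their centre line; the grasp point (between the pads) lies 19 mm behind it; x points along the fingers, y is the direction in which the jaws open and shut, and the axes are right-handed (so a half turn about x gives the same grasp; the last joint's range is limited). The gripper opens to 85 mm and grips with 20 to 120 N. Pads are 22 mm wide; open, the fingers measure 114 mm over their backs; the gripper's body (76 mm by 85 mm) begins 54 mm behind the grasp point. The pads swing forward as they close: fully open they stand 13 mm farther back than shut.
Start: joints at [-76.318, 4.979, 10.078, 95.1, 0, 90], TCP at [0.13, -0.534, 0.231] pointing down, gripper open.
Joint ranges: [-179.16, 179.16], [-48.56, 103.87], [-65.8, 70.77], [-126.05, 130.52], [-82.76, 87.17], [-180, 180]. Speed limits (degrees/s): [127.2, 127.2, 147.25, 180, 180, 180].

INTERFACE

Orientations are given as [roll, pitch, yaw] about the fixed x, y, z axes, in that order (R = Rz(yaw) Ry(pitch) Rx(roll)).
In Python, from workcell import get_obs, cams, bot gives the robot as it stands.
- The arm moves only by the tool apply_moves, never from a script. Its argument "rows" is a list that holds one entry, the list of rows, each a list of 7 numbers: the shift along the tool's x, y, z in mm, then the turn, a rotation vector about the tool's x, y, z in rad, then the opening, from 0 (shut) to 1 (fully open). A call has 1 to 20 rows; each row is the pose to reach, as a shift and turn from the pose measured when the call began, along the tool's axes at that moment; what a row does not reach only later rows make up. A row lasts 1/10 s, in which the tool goes at most 50 mm and 8.59 degrees, less where a joint would pass 70% of its speed; a pose out of reach is approached as far as the arm can. A call with a gripper value outside its range is refused whole. The fingers move at their own pace and stop on an object; "newtons" is the grip in N (left out, the last holds). Time passes only in rows, so rows that repeat a pose let the fingers close. It gives the time, the measured TCP pose, the force and the opening at its end, in the units of the state.
- get_obs(): the state, without advancing time (a new reading comes with each control period).
- cams.camera(name): name is "scene" or "side" or "wrist"; returns a dict with "pixels" (420x560x3 uint8, red, green, blue), "range_z" (420x560 float32, m along the optical axis (not along the pixel's ray), 0 where there is no reading), "fx", "fy", "cx", "cy" (pixels), "eye" and "attitude" of the camera in the world. Camera axes: x right, y up, looking along -z (the intrinsics and any distortion apply to the point x, -y, -z); pixel columns grow to the right and rows downward; lengths in m; the calibration is good to about 2 mm. The wrist camera is an equidistant fisheye: a pixel r from the principal point sees the ray r / f radians off the axis. A picture is of the moment at which its call begins.
- bot.job_done(): hands the job in, once; it reports no verdict.
Trained networks look in a picture, given as the dict that the camera call returned (one of the last four; its "shot" number tells which), for a name from the list of things; names that differ only in an ending like _2 or _b are one class to them, and where a whole thing is asked for, a point or a joint stands for the part that bears it (a point fixed in the world has none). Each returns a list of dicts, best first, with "confidence" (0 to 1); they miss things now and then, are a little off and sometimes report something else, mostly with a low value. They report only what shows in the picture. A call takes as long as a camera call. They do not tell look-alikes from the thing itself.
- cams.find_in(label, picture): "at" ([x, y, z] in m, in world coordinates, good to about 4 mm: the middle of the surface that is visible of it).
The state is a dict: "time": time; "q": joint angles; "qd": joint speeds; "joint_efforts": joint torques, N m; "ee_pos": TCP position; "tcp_rot": TCP orientation; "wrist_force": force on the tool from outside, world axes, zero at the start; "torque": the same for the moment, N m; "opening": finger opening in m.
Only numpy, scipy, OpenCV 4.12 (cv2) and the standard library are available. Lean on these libraries where they do the work, as an engineer would, in place of code of your own. Each camera call takes 0.05 s, during which the arm holds its last target.

## Working session

There is one attempt and no reset: what is moved stays moved. The work goes in short steps, Python scripts to look and compute and a tool call to move; the robot and the scene stay as the last step left them, time stands still between calls to the robot, and variables do not carry over. Pictures are saved under pics/ and viewed, and the job is handed in when it is done.

Besides the shell and the picture viewer there is one more tool, called after "Call:" as a command line: name --argument value ..., lists and objects as JSON in quotes. apply_moves: Moves the arm, as the interface text tells. Its arguments: {"type":"object","properties":{"rows":{"type":"array"},"newtons":{"type":"number"}},"required":["rows"]}

```bash
ls; mkdir -p pics
cat > h.py <<'E'
import numpy as np, cv2
from scipy.spatial.transform import Rotation as R
from workcell import get_obs, cams, bot
def save(p,name,crop=None,scale=1):
    im=cv2.cvtColor(p["pixels"],cv2.COLOR_RGB2BGR)
    if crop: r0,r1,c0,c1=crop; im=im[r0:r1,c0:c1]
    if scale!=1: im=cv2.resize(im,None,fx=scale,fy=scale,interpolation=cv2.INTER_CUBIC)
    cv2.imwrite("pics/"+name,im)
E
python3 - <<'E'
from h import *
o=get_obs(); print(o)
for n in ["scene","side","wrist"]:
    p=cams.camera(n); save(p,n+"0.png")
    print(n,{k:(v if not hasattr(v,'shape') or v.size<20 else v.shape) for k,v in p.items()})
    if n!="wrist":
        for l in ["cap","canister","blue_canister","green_canister","glue_bottle","mug","tape_roll","block","tile","brush"]:
            for d in cams.find_in(l,p)[:4]: print(l,d)
E
```

```text
pics
{'time': 0.0, 'q': array([-7.63189448e+01,  5.00937031e+00,  1.00341163e+01,  9.50993987e+01,
        1.24547420e-03,  9.00014590e+01]), 'qd': array([-0.04304963,  0.05744691,  0.0642253 , -0.01542666,  0.06938728,
        0.02810933]), 'joint_efforts': array([-1.56216105e-03, -5.20387781e+01,  4.64800465e+01,  1.62114197e-02,
        2.53583727e-05, -4.87468071e-06]), 'ee_pos': array([ 0.13003534, -0.53416778,  0.23059664]), 'tcp_rot': array([-90.95434994,  89.92533687, 102.72524553]), 'wrist_force': array([ 0.04973363, -0.76994532, -0.8765006 ]), 'torque': array([0.01208025, 0.03453567, 0.03272318]), 'opening': 0.0856371659905067}
scene {'pixels': (420, 560, 3), 'range_z': (420, 560), 'fx': 409.45174066311506, 'fy': 409.45174066311506, 'cx': 278.7489048912639, 'cy': 208.5817216376937, 'eye': array([1.2635277 , 0.29192946, 0.63924397]), 'attitude': array([ 56.56493599,   0.11440535, 111.54318257]), 'shot': 1}
cap {'at': [0.3188, -0.3086, 0.0389], 'confidence': 0.89}
cap {'at': [0.333, -0.1886, 0.0273], 'confidence': 0.73}
cap {'at': [0.4793, -0.0676, 0.0316], 'confidence': 0.65
[... 1694 characters left out ...]
 -0.2234, 0.0774], 'confidence': 0.57}
glue_bottle {'at': [0.4674, 0.3459, 0.0655], 'confidence': 0.84}
glue_bottle {'at': [0.4607, -0.0849, 0.0343], 'confidence': 0.61}
mug {'at': [0.6513, -0.3632, 0.0547], 'confidence': 0.55}
block {'at': [0.729, 0.0892, 0.0304], 'confidence': 0.81}
block {'at': [0.4705, -0.3514, 0.0186], 'confidence': 0.25}
tile {'at': [0.4451, 0.2698, 0.0056], 'confidence': 0.59}
wrist {'pixels': (420, 560, 3), 'range_z': (420, 560), 'fx': 325.19226210127806, 'fy': 325.19226210127806, 'cx': 280.41005546800733, 'cy': 209.92457505904636, 'eye': array([ 0.2067996 , -0.51429166,  0.37452706]), 'attitude': array([-1.80530858e+01, -2.84487771e-03, -7.63114794e+01]), 'shot': 3}
```

View pics/scene0.png

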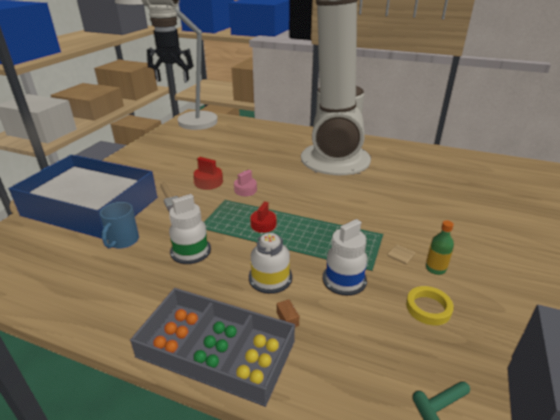

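View pics/side0.png

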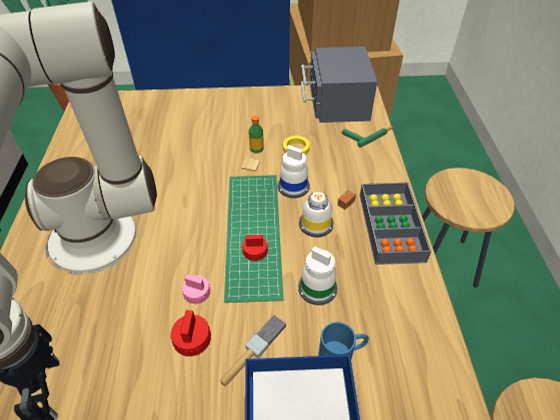

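View pics/wrist0.png

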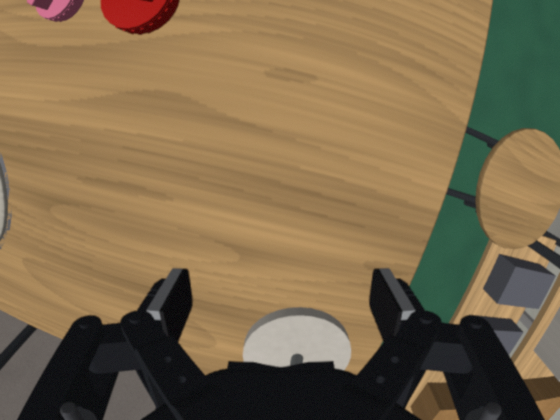

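The scene view has three possible caps: a large red one at (208,172), a pink one at (245,183) and a small red one on the green mat at (263,216). In the side view they are at (190,333), (195,289) and (255,246). The description fits the small red one on the mat. The open canister with the yellow band is at scene (268,260) and side (317,212). I'll measure both and crop in close.

```bash
cat >> h.py <<'E'
def cloud(p):
    z=p["range_z"].astype(float); H,W=z.shape
    v,u=np.mgrid[0:H,0:W]
    Rm=R.from_euler('xyz',p["attitude"],degrees=True).as_matrix()
    if p.get("fish"):
        a=(u-p["cx"])/p["fx"]; b=(v-p["cy"])/p["fy"]; th=np.hypot(a,b); s=np.where(th>1e-9,np.tan(np.minimum(th,1.5))/np.maximum(th,1e-9),1)
        x=a*s; y=b*s
    else:
        x=(u-p["cx"])/p["fx"]; y=(v-p["cy"])/p["fy"]
    c=np.stack([x*z,-y*z,-z],-1)
    return c@Rm.T+p["eye"], z>0
def hsv(p): return cv2.cvtColor(p["pixels"],cv2.COLOR_RGB2HSV)
E
python3 - <<'E'
from h import *
for n,crop in [("scene",(180,310,190,330)),("side",(170,290,200,360))]:
    p=cams.camera(n); save(p,n+"1.png",crop,4)
    X,ok=cloud(p); h=hsv(p)
    red=((h[...,0]<4)|(h[...,0]>176))&(h[...,1]>200)&(h[...,2]>90)&ok
    reg=red&(np.hypot(X[...,0]-.47,X[...,1]+.075)<.08)
    P=X[reg]; print(n,len(P),P.min(0),P.max(0))
    top=P[(P[:,2]>.055)]
    for lo,hi in [(.0,.025),(.025,.037),(.037,.055),(.055,.08)]:
        q=P[(P[:,2]>lo)&(P[:,2]<hi)]
        if len(q)>3:
            c,(w,hh),a=cv2.minAreaRect((q[:,:2]*1000).astype(np.float32)); print(lo,len(q),q.mean(0).round(4),c,w,hh,a)
    yel=(np.hypot(X[...,0]-.65,X[...,1]-.0)<.09)&ok&(X[...,2]>.02)
    q=X[yel]
    for lo in np.arange(.02,.14,.01):
        s=q[(q[:,2]>lo)&(q[:,2]<lo+.01)]
        if len(s)>5: print(round(lo,3),len(s),s.min(0).round(4),s.max(0).round(4))
E
```

```text
scene 385 [ 0.43644049 -0.09863946  0.00987626] [ 0.49639771 -0.03817529  0.06618364]
0.0 100 [ 0.4861 -0.0592  0.0183] (483.8866271972656, -60.257476806640625) 21.621278762817383 57.34345245361328 26.189918518066406
0.025 218 [ 0.4739 -0.0628  0.0326] (468.0380554199219, -67.155517578125) 54.706077575683594 57.42711639404297 24.29970932006836
0.037 51 [ 0.4756 -0.0682  0.0454] (467.5390625, -65.95964050292969) 13.552082061767578 40.338279724121094 69.004150390625
0.055 16 [ 0.4773 -0.0683  0.059 ] (471.2945556640625, -65.84870910644531) 12.295931816101074 30.656187057495117 61.4810676574707
0.02 126 [ 0.6314 -0.0126  0.0201] [0.6799 0.0642 0.03  ]
0.03 125 [ 0.6304 -0.0117  0.0301] [0.6801 0.0638 0.0399]
0.04 126 [ 0.6326 -0.0105  0.04  ] [0.6802 0.0636 0.05  ]
0.05 146 [ 0.6296 -0.0167  0.0501] [0.6795 0.0634 0.06  ]
0.06 140 [ 0.6304 -0.0161  0.06  ] [0.6818 0.0632 0.0698]
0.07 269 [ 0.6082 -0.0198  0.07  ] [0.6792 0.0637 0.08  ]
0.08 243 [ 0.6075 -0.0125  0.08  ] [0.6733 0.0576 0.0898]
0.09 106 [ 0.6223 -0.0059  0.0901] [0.6647 0.0491 0.0997]
0.1 172 [ 0.6096 -0.0067  0.1004] [0.
[... 552 characters left out ...]
55 100 [ 0.459  -0.0782  0.0638] (458.1363525390625, -76.57441711425781) 45.55050277709961 16.385509490966797 4.091996669769287
0.02 71 [ 0.5922 -0.0252  0.0201] [0.6726 0.0235 0.0299]
0.03 69 [ 0.594  -0.0252  0.0301] [0.6757 0.0099 0.04  ]
0.04 67 [ 0.5934 -0.0253  0.0401] [0.674  0.0085 0.0498]
0.05 75 [ 0.5935 -0.0263  0.0501] [0.6737 0.0119 0.06  ]
0.06 86 [ 0.5929 -0.024   0.0604] [0.6727 0.0531 0.0699]
0.07 170 [ 0.5932 -0.0241  0.0701] [0.675  0.0449 0.08  ]
0.08 128 [ 0.5984 -0.0158  0.0801] [0.6681 0.037  0.09  ]
0.09 58 [ 0.6066 -0.0119  0.0902] [0.6603 0.0443 0.0997]
0.1 120 [ 0.6085 -0.009   0.1   ] [0.66   0.0479 0.1099]
0.11 111 [ 0.6138 -0.0039  0.1101] [0.6542 0.0346 0.1172]
```

View pics/scene1.png

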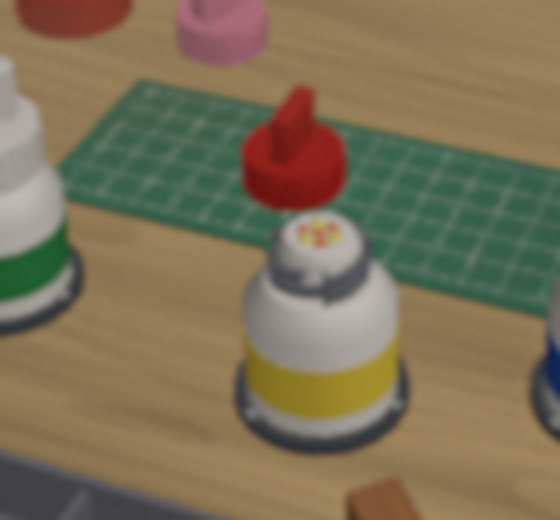

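View pics/side1.png

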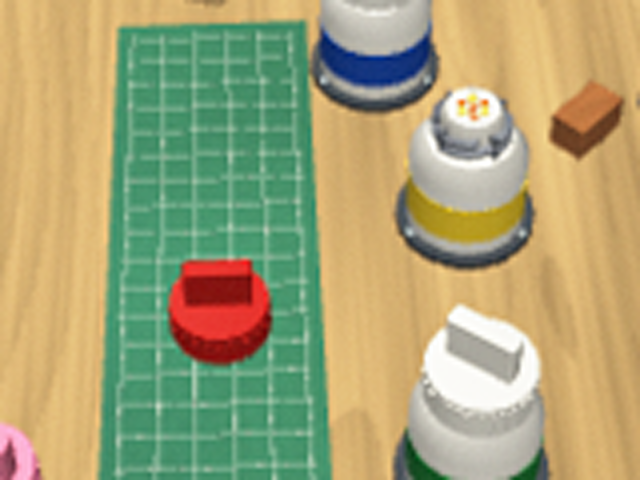

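Run:
```python
from h import *
o=get_obs(); M=R.from_euler('xyz',o['tcp_rot'],degrees=True).as_matrix(); print(M.round(3))
p=cams.camera("wrist"); e=p['eye']-o['ee_pos']; print("cam in tool",M.T@e)
C=R.from_euler('xyz',p['attitude'],degrees=True).as_matrix(); print("cam axes in tool",(M.T@C).round(3))
z=p['range_z'];print(z[100,280],z.min(),z.max())
```

```text
[[-0.     0.237 -0.972]
 [-0.    -0.972 -0.237]
 [-1.     0.     0.   ]]
cam in tool [-0.14321523 -0.00138327 -0.07928386]
cam axes in tool [[ 0.     0.31  -0.951]
 [ 1.    -0.    -0.   ]
 [-0.    -0.951 -0.31 ]]
0.3527034 0.0 1.3864933
```

Call:
apply_moves --rows '[[[0, -50, -60, -0.15, 0, 0, 1], [0, -90, -105, -0.3, 0, 0, 1], [0, -125, -145, -0.45, 0, 0, 1], [0, -155, -185, -0.6, 0, 0, 1], [0, -185, -220, -0.75, 0, 0, 1], [0, -220, -258, -0.9, 0, 0, 1], [0, -250, -294, -1.05, 0, 0, 1], [0, -280, -330, -1.2, 0, 0, 1], [0, -310, -365, -1.35, 0, 0, 1], [0, -340, -400, -1.47, 0, 0, 1], [0, -367, -431, -1.47, 0, 0, 1], [0, -367, -431, -1.47, 0, 0, 1], [0, -367, -431, -1.47, 0, 0, 1]]]'

```text
time: 2.6
ee_pos: [0.463, -0.0739, 0.2309]
tcp_rot: [-126.5, 90.0, 151.6]
wrist_force: [0.2, -0.0, 0.4]
opening: 0.0854
```

Run:
```python
from h import *
o=get_obs(); print(o['time'],o['q'],o['ee_pos'],o['tcp_rot'],o['wrist_force']); M=R.from_euler('xyz',o['tcp_rot'],degrees=True).as_matrix(); print(M.round(3))
```

```text
2.6 [-9.07826441e+00 -6.06494557e+00 -9.25820788e-01  9.51735936e+01
  1.20561864e-02  7.28057028e+01] [ 0.46297332 -0.07391545  0.23087478] [-126.47262424   89.96348352  151.64340492] [ 0.24058292 -0.03666736  0.43037791]
[[-0.001  0.99   0.141]
 [ 0.     0.141 -0.99 ]
 [-1.    -0.001 -0.   ]]
```

Call:
apply_moves --rows '[[[0, 0, 0, -0.15, 0, 0, 1], [0, 0, 0, -0.3, 0, 0, 1], [0, 0, 0, -0.45, 0, 0, 1], [0, 0, 0, -0.6, 0, 0, 1], [0, 0, 0, -0.75, 0, 0, 1], [0, 0, 0, -0.9, 0, 0, 1], [0, 0, 0, -1.05, 0, 0, 1], [0, 0, 0, -1.2, 0, 0, 1], [0, 0, 0, -1.35, 0, 0, 1], [0, 0, 0, -1.46, 0, 0, 1], [0, 0, 0, -1.46, 0, 0, 1]]]'

```text
time: 3.7
ee_pos: [0.4625, -0.0749, 0.2311]
tcp_rot: [172.7, 90.0, 174.5]
wrist_force: [-0.2, 0.1, -0.3]
opening: 0.085
```

Run:
```python
from h import *
o=get_obs(); print(o['time'],o['q'],o['ee_pos'],o['tcp_rot'])
p=cams.camera("wrist"); p["fish"]=True; save(p,"w2.png")
X,ok=cloud(p); h=hsv(p)
red=((h[...,0]<4)|(h[...,0]>176))&(h[...,1]>200)&(h[...,2]>60)&ok
reg=red&(np.hypot(X[...,0]-.46,X[...,1]+.075)<.08)
P=X[reg]; print(len(P),P.min(0),P.max(0))
for lo,hi in [(.0,.025),(.025,.04),(.04,.058),(.058,.08)]:
    q=P[(P[:,2]>lo)&(P[:,2]<hi)]
    if len(q)>3:
        c,w,a=cv2.minAreaRect((q[:,:2]*1000).astype(np.float32)); print(lo,len(q),q.mean(0).round(4),np.round(c,1),np.round(w,1),round(a,1))
q=P[(P[:,2]>.025)&(P[:,2]<.04)]
c,r=cv2.minEnclosingCircle((q[:,:2]*1000).astype(np.float32)); print("circ",c,r)
for l in ["cap","cap_grip","cap_center"]: print(l,cams.find_in(l,p)[:2])
print(X[-1,280],[ (X[...,2][ok&(np.abs(X[...,0]-x)<.01)&(np.abs(X[...,1]+.0)<.01)]).mean().round(4) for x in (.40,.45,.5,.55)])
```

```text
3.7 [-9.19590902e+00 -6.12139935e+00 -9.53169406e-01  9.51894888e+01
 -1.37945281e-03 -1.09861129e+01] [ 0.46245991 -0.07487523  0.23109162] [172.72651868  89.97869647 174.51672279]
2882 [ 0.42483856 -0.10427795  0.02137564] [ 0.48948287 -0.03937972  0.06839841]
0.0 19 [ 0.4267 -0.0773  0.0237] [427.6 -77.8] [ 5.3 33. ] 11.7
0.025 2182 [ 0.4552 -0.0719  0.0326] [457.1 -71.9] [64.5 64.8] 0.6
0.04 39 [ 0.4365 -0.0714  0.0489] [436.7 -71.2] [13.1  1.3] 87.0
0.058 642 [ 0.457  -0.0714  0.0663] [458.  -71.1] [43.9 13.7] 1.6
circ (458.1238098144531, -71.29293823242188) 33.2882194519043
cap [{'at': [0.453, -0.0704, 0.0329], 'confidence': 0.94}, {'at': [0.3136, -0.1909, 0.0288], 'confidence': 0.94}]
cap_grip [{'at': [0.317, -0.308, 0.0405], 'confidence': 0.68}, {'at': [0.3168, -0.1917, 0.029], 'confidence': 0.65}]
cap_center [{'at': [0.3158, -0.3067, 0.0379], 'confidence': 0.92}, {'at': [0.3141, -0.1902, 0.03], 'confidence': 0.77}]
[ 0.45151102 -0.07399007  0.32578091] [np.float64(0.0036), np.float64(0.2805), np.float64(0.0035), np.float64(0.0007)]
```

View pics/w2.png

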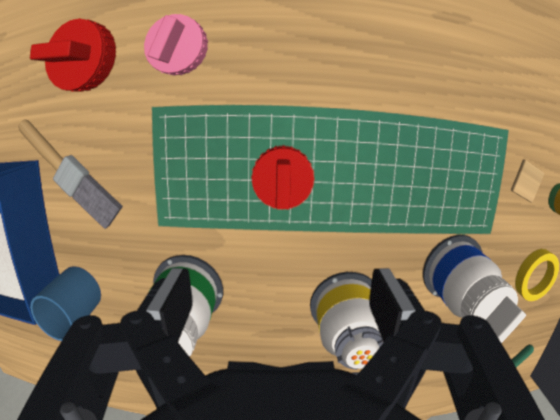

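The wrist view shows the chosen cap at (283,177) on the mat, with its bar along the image vertical and a 33 mm skirt radius. That matches the small cap. Before grasping, I'll look down on the mouth.

Call:
apply_moves --rows '[[[-30, 45, 90, 0, 0, 0, 1], [-50, 70, 135, 0, 0, 0, 1], [-60, 89, 175, 0, 0, 0, 1], [-60, 89, 175, 0, 0, 0, 1], [-60, 89, 175, 0, 0, 0, 1], [-60, 89, 175, 0, 0, 0, 1], [-60, 89, 175, 0, 0, 0, 1]]]'

```text
time: 4.6
ee_pos: [0.6345, 0.019, 0.2908]
tcp_rot: [178.0, 89.9, 179.5]
wrist_force: [-0.8, -0.3, -0.2]
opening: 0.0854
```

Run:
```python
from h import *
o=get_obs(); print(o['time'],o['q'],o['ee_pos'],o['tcp_rot'])
p=cams.camera("wrist"); p["fish"]=True; save(p,"w3.png"); save(p,"w3c.png",(110,230,220,360),5)
X,ok=cloud(p); np.savez("w3.npz",X=X,pix=p["pixels"])
near=ok&(np.hypot(X[...,0]-.635,X[...,1]-.02)<.07)
P=X[near]
for lo in np.arange(.0,.125,.005):
    q=P[(P[:,2]>lo)&(P[:,2]<lo+.005)]
    if len(q)>5:
        c,r=cv2.minEnclosingCircle((q[:,:2]*1000).astype(np.float32)); print(round(lo,3),len(q),q.min(0).round(4),q.max(0).round(4),np.round(c,1),round(r,1))
```

```text
4.6 [1.71397835e+00 1.97560095e+01 3.42410959e+01 1.04554583e+02
 2.68646050e-03 1.87384447e-01] [0.63447434 0.01899906 0.29079235] [177.97366521  89.9304514  179.50025749]
0.0 2554 [ 0.5653 -0.0498  0.    ] [0.7047 0.0896 0.0047] [635.  20.] 70.0
0.005 547 [ 0.586  -0.0284  0.0057] [0.6451 0.0719 0.01  ] [635.1  21.6] 50.2
0.01 62 [ 0.5871 -0.0267  0.01  ] [0.6418 0.0705 0.0143] [633.9  21.7] 49.1
0.02 15 [ 0.5938 -0.005   0.0201] [0.6087 0.0549 0.0249] [605.4  25. ] 30.1
0.025 16 [ 0.5936 -0.0124  0.0256] [0.6098 0.0476 0.0297] [605.6  17.6] 30.3
0.03 14 [ 0.5941 -0.007   0.0301] [0.6039 0.0499 0.0346] [603.7  21.5] 28.5
0.035 16 [ 0.5938 -0.0092  0.035 ] [0.6104 0.0562 0.0383] [608.2  23.5] 32.8
0.04 12 [ 0.5936 -0.0137  0.0403] [0.6115 0.0454 0.0446] [605.7  15.8] 30.1
0.045 15 [ 0.5944 -0.0121  0.0454] [0.6097 0.0538 0.0497] [608.6  20.8] 33.0
0.05 42 [ 0.5933 -0.0184  0.05  ] [0.6216 0.0582 0.055 ] [617.6  19.9] 38.5
0.055 33 [ 0.5931 -0.0137  0.055 ] [0.6122 0.0569 0.0599] [612.   21.6] 35.3
0.06 26 [ 0.5935 -0.0074  0.0601] [0.6076 0.0536 0.0644] [606.2  23.1] 30.5
0.065 36 [ 0.5931 -0.0157  0.0654] [0.6652 0.0633 0.0699] [635.1  21.8] 42.1
0.07 586 [ 0.5938 -0.0203  0.0701] [0.6765 0.0636 0.075 ] [635.5  21.8] 42.3
0.075 591 [ 0.5966 -0.0164  0.075 ] [0.6725 0.0608 0.08  ] [634.7  21.7] 39.1
0.08 472 [ 0.6007 -0.0125  0.08  ] [0.6683 0.056  0.085 ] [635.1  21.7] 35.2
0.085 212 [ 0.6044 -0.0088  0.085 ] [0.6489 0.0528 0.0897] [635.3  21.7] 31.3
0.09 44 [ 0.6076 -0.0047  0.0904] [0.6614 0.0489 0.095 ] [634.1  21.6] 27.5
0.095 188 [ 0.6081 -0.0057  0.0951] [0.6621 0.05   0.0996] [635.5  21.9] 28.1
0.1 483 [ 0.6077 -0.0053  0.1001] [0.6633 0.0495 0.105 ] [635.3  21.8] 28.1
0.105 344 [ 0.6078 -0.0062  0.105 ] [0.6628 0.0491 0.11  ] [635.2  21.6] 27.9
0.11 1030 [0.6151 0.0014 0.11  ] [0.6555 0.0425 0.115 ] [635.   21.9] 20.6
0.115 109 [0.6194 0.0067 0.115 ] [0.6488 0.0374 0.1165] [635.4  21.7] 16.9
```

View pics/w3c.png

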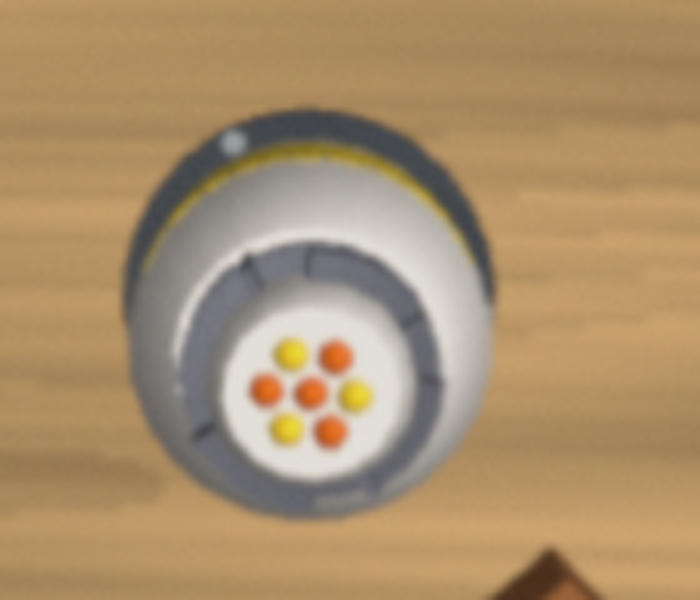

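The mouth, centred near (310,395) in the crop, fits a circle at (0.6352, 0.0217), and the dark ridge ends are visible. Next I'll read ridge height against angle.

Run:
```python
import numpy as np
d=np.load("w3.npz"); X=d["X"]
dx=X[...,0]-.6352; dy=X[...,1]-.0217; r=np.hypot(dx,dy); a=np.degrees(np.arctan2(dy,dx))%360
m=(r>.0235)&(r<.0272)&(X[...,2]>.07)
for k in range(0,360,5):
    s=m&(a>=k)&(a<k+5); z=X[...,2][s]
    print(k,len(z),(np.median(z)*1000).round(1) if len(z) else None, (z.max()*1000).round(1) if len(z) else None)
```

```text
0 5 104.5 106.2
5 4 96.6 97.1
10 4 96.2 96.8
15 4 96.4 97.7
20 4 97.4 97.5
25 4 105.8 106.8
30 10 105.6 106.9
35 6 101.1 102.2
40 6 101.7 102.4
45 7 102.3 103.1
50 8 102.4 103.4
55 6 103.5 103.8
60 7 103.9 104.9
65 7 103.9 104.6
70 7 103.5 104.9
75 7 104.6 105.7
80 8 105.1 106.0
85 9 104.4 105.8
90 11 96.8 105.1
95 7 96.0 96.8
100 5 97.0 98.0
105 8 97.4 98.3
110 2 97.6 98.1
115 8 106.8 388.0
120 11 104.5 389.0
125 9 102.0 389.9
130 127 378.7 384.3
135 241 380.7 392.7
140 304 388.6 393.2
145 378 388.4 393.6
150 194 388.2 393.3
155 31 389.0 393.1
160 10 104.1 105.2
165 9 104.6 105.3
170 11 105.1 106.2
175 8 105.4 106.3
180 11 103.0 106.9
185 11 96.4 97.3
190 7 96.1 96.9
195 9 96.7 98.7
200 9 96.9 97.7
205 50 390.2 393.0
210 200 389.4 393.3
215 349 388.4 393.0
220 241 387.0 392.9
225 76 380.5 391.8
230 18 377.1 380.8
235 12 103.8 374.0
240 40 371.0 373.7
245 11 104.4 370.9
250 8 104.3 105.1
255 7 104.3 105.5
260 8 105.2 105.7
265 7 104.8 106.7
270 6 105.8 107.1
275 2 96.1 96.8
280 8 96.1 97.4
285 6 96.7 97.0
290 6 97.1 97.9
295 13 102.5 106.7
300 5 105.4 106.8
305 8 101.7 102.8
310 7 102.5 103.3
315 8 101.9 102.7
320 7 102.7 103.2
325 8 103.2 103.9
330 7 103.5 105.4
335 6 104.4 105.3
340 8 104.2 105.4
345 6 104.3 105.0
350 6 104.2 105.1
355 8 105.6 106.7
```

Ridge heights show the gaps centred at about 14.5° plus multiples of 90°, with each ridge rising anticlockwise up to its gap. The cap's lugs are at about 1.6°, so roughly 13° of anticlockwise easing is needed. Now the grasp.

Call:
apply_moves --rows '[[[0, -21, -45, 0, 0, 0, 1], [0, -42, -89, 0, 0, 0, 1], [20, -64, -134, 0, 0, 0, 1], [60, -85.5, -178.8, 0, 0, 0, 1], [105, -85.5, -178.8, 0, 0, 0, 1], [150, -85.5, -178.8, 0, 0, 0, 1], [195, -85.5, -178.8, 0, 0, 0, 1], [220, -85.5, -178.8, 0, 0, 0, 1], [240, -85.5, -178.8, 0, 0, 0, 1], [250, -85.5, -178.8, 0, 0, 0, 1], [255, -85.5, -178.8, 0, 0, 0, 1], [255, -85.5, -178.8, 0, 0, 0, 1], [255, -85.5, -178.8, 0, 0, 0, 1]]]'

```text
time: 5.95
ee_pos: [0.458, -0.0715, 0.0376]
tcp_rot: [-9.0, 89.9, -7.5]
wrist_force: [0.2, 0.7, 0.4]
opening: 0.0852
```

Run:
```python
from h import *
o=get_obs(); print(o['time'],o['q'],o['ee_pos'],o['tcp_rot'],o['wrist_force'])
p=cams.camera("wrist"); p["fish"]=True; save(p,"w4.png")
p=cams.camera("side"); save(p,"s4.png",(150,350,180,360),3)
```

```text
5.95 [-8.87927052e+00 -6.16883006e+00 -2.24439267e+01  7.36421386e+01
  2.00916719e-03 -1.03791867e+01] [ 0.45804966 -0.07154877  0.03762782] [-8.98856961 89.91721084 -7.48865194] [0.23520312 0.68622596 0.41286774]
```

View pics/w4.png

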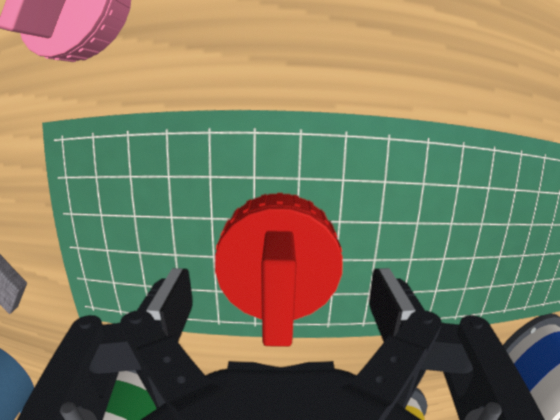

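The bar, at (278,290), is centred between the open fingers at (165,310) and (395,310). Closing gently.

Call:
apply_moves --rows '[[[1, 0, 0, 0, 0, 0, 0], [1, 0, 0, 0, 0, 0, 0], [1, 0, 0, 0, 0, 0, 0], [1, 0, 0, 0, 0, 0, 0], [1, 0, 0, 0, 0, 0, 0], [1, 0, 0, 0, 0, 0, 0], [1, 0, 0, 0, 0, 0, 0], [1, 0, 0, 0, 0, 0, 0], [1, 0, 0, 0, 0, 0, 0], [1, 0, 0, 0, 0, 0, 0]]]' --newtons 25

```text
time: 7.05
ee_pos: [0.4582, -0.0715, 0.0365]
tcp_rot: [-7.4, 89.9, -5.8]
wrist_force: [1.5, 0.9, 0.6]
opening: 0.0138
```

```bash
cat > capm.py <<'E'
from h import *
def capmeas(tag):
    o=get_obs(); M=R.from_euler('xyz',o['tcp_rot'],degrees=True).as_matrix()
    print("t",o['time'],"q",o['q'].round(1),"ee",o['ee_pos'].round(4),"f",o['wrist_force'].round(1),"tq",o['torque'].round(2),"op",round(o['opening'],4))
    print("yaw toolz",np.degrees(np.arctan2(M[1,2],M[0,2])).round(2))
    p=cams.camera("wrist"); p["fish"]=True; save(p,tag+".png")
    X,ok=cloud(p); h=hsv(p)
    red=((h[...,0]<4)|(h[...,0]>176))&(h[...,1]>200)&(h[...,2]>50)&ok
    red&=np.linalg.norm(X-o['ee_pos'],axis=-1)<.08
    P=X[red]; T=(P-o['ee_pos'])@M*1000
    # top plane of skirt
    hz=np.histogram(P[:,2]*1000,bins=np.arange(0,260,1)); k=np.argsort(hz[0])[::-1][:4]; print("z hist",[(int(hz[1][i]),int(hz[0][i])) for i in k])
    zt=np.median(P[:,2][P[:,2]<o['ee_pos'][2]+.01]); 
    q=P[np.abs(P[:,2]-zt)<.003]; c,r=cv2.minEnclosingCircle((q[:,:2]*1000).astype(np.float32)); print("top z",zt.round(4),"circ",np.round(c,1),round(r,1),"n",len(q))
    A=np.c_[q[:,:2]-q[:,:2].mean(0),np.ones(len(q))]; s=np.linalg.lstsq(A,q[:,2],rcond=None)[0]; print("tilt rad",s[:2].round(4))
    b=P[P[:,2]>zt+.028]
    if len(b)>20:
        c2,w,a=cv2.minAreaRect((b[:,:2]*1000).astype(np.float32)); print("bar",np.round(c2,1),np.round(w,1),round(a,1))
    return o,p,X
E
python3 -c "
from capm import *
capmeas('w5')"
```

```text
t 7.05 q [ -8.9  -6.1 -22.5  73.5   0.  -10.4] ee [ 0.4582 -0.0715  0.0365] f [1.5 0.9 0.6] tq [-0.04 -0.07 -0.01] op 0.0138
yaw toolz 1.51
z hist [(32, 3153), (66, 1640), (33, 1201), (31, 888)]
top z 0.0324 circ [458.  -70.1] 33.3 n 5453
tilt rad [ 0.0097 -0.0004]
bar [457.8 -70.2] [39.5 39.3] 47.1
```

Call:
apply_moves --rows '[[[-10, 0, 0, 0, 0, 0, 0], [-40, 0, 0, 0, 0, 0, 0], [-80, 0, 0, 0, 0, 0, 0], [-120, 0, 0, 0, 0, 0, 0], [-155, 10, 20, 0, 0, 0, 0], [-165, 28, 56, 0, 0, 0, 0], [-165, 48, 100, 0, 0, 0, 0], [-165, 70, 140, 0, 0, 0, 0], [-165, 83, 168, 0, 0, 0, 0], [-165, 88, 179.5, 0, 0, 0, 0], [-165, 88, 179.5, 0, 0, 0, 0], [-165, 88, 179.5, 0, 0, 0, 0], [-165, 88, 179.5, 0, 0, 0, 0]]]'

```text
time: 8.4
ee_pos: [0.6345, 0.0208, 0.2023]
tcp_rot: [-10.0, 89.9, -8.5]
wrist_force: [-0.1, -0.2, -0.8]
opening: 0.0136
```

Run:
```python
from capm import *
capmeas('w6')
for n in ["scene","side"]:
    p=cams.camera(n); save(p,n+"6.png",(100,300,180,400),3)
    X,ok=cloud(p); h=hsv(p)
    red=((h[...,0]<4)|(h[...,0]>176))&(h[...,1]>200)&(h[...,2]>60)&ok&(X[...,2]>.13)&(np.hypot(X[...,0]-.635,X[...,1]-.02)<.08)
    P=X[red]
    print(n,len(P),P.min(0).round(4),P.max(0).round(4))
    q=P[(P[:,2]<.192)]; print(q.min(0).round(4),q.max(0).round(4))
```

```text
t 8.4 q [ 1.9 16.4 20.  93.5 -0.   0.4] ee [0.6345 0.0208 0.2023] f [-0.1 -0.2 -0.8] tq [0.01 0.02 0.07] op 0.0136
yaw toolz 1.48
z hist [(198, 3050), (232, 1589), (197, 1539), (231, 791)]
top z 0.1982 circ [634.3  22.1] 33.4 n 5488
tilt rad [0.0094 0.0008]
bar [632.8  19.1] [36.6 44.2] 64.1
scene 352 [0.6298 0.0015 0.174 ] [0.673  0.0559 0.2017]
[0.637  0.0015 0.174 ] [0.673  0.0559 0.192 ]
side 436 [ 0.6016 -0.0358  0.1715] [0.667  0.0426 0.2792]
[ 0.6017 -0.0159  0.1715] [0.6661 0.0131 0.1919]
```

View pics/side6.png

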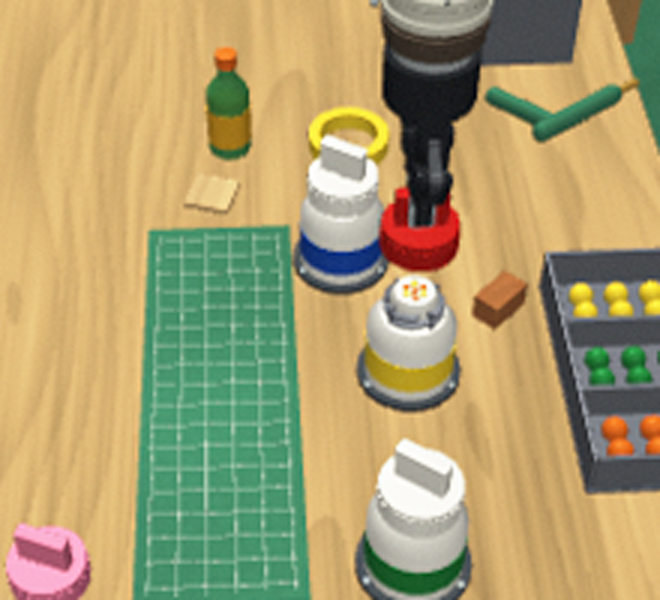

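View pics/scene6.png

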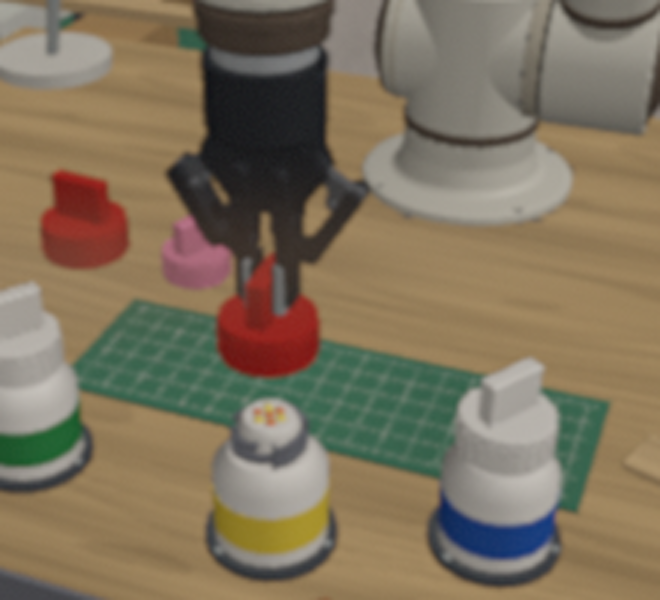

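The cap is held level above the neck, with the cap at side (420,240) and the mouth at (415,290) in the crop. I'll apply a small centring correction and come down to just above the rim.

Call:
apply_moves --rows '[[[20, -0.3, 0.9, 0, 0, 0, 0], [40, -0.3, 0.9, 0, 0, 0, 0], [50, -0.3, 0.9, 0, 0, 0, 0], [53, -0.3, 0.9, 0, 0, 0, 0], [53, -0.3, 0.9, 0, 0, 0, 0], [53, -0.3, 0.9, 0, 0, 0, 0], [53, -0.3, 0.9, 0, 0, 0, 0]]]' --newtons 20

```text
time: 9.25
ee_pos: [0.636, 0.0205, 0.1505]
tcp_rot: [-3.6, 89.8, -2.1]
wrist_force: [-0.0, -1.0, -0.9]
opening: 0.0138
```

Run:
```python
from capm import *
capmeas('w7')
for n,c in [("scene",(180,310,210,340)),("side",(160,250,270,370))]:
    p=cams.camera(n); save(p,n+"7.png",c,5)
```

```text
t 9.25 q [ 1.9 15.9 13.6 87.5 -0.   0.4] ee [0.636  0.0205 0.1505] f [-0.  -1.  -0.9] tq [ 0.08  0.02 -0.02] op 0.0138
yaw toolz 1.48
z hist [(146, 3210), (180, 1638), (145, 1193), (147, 888)]
top z 0.1463 circ [635.9  22.1] 33.5 n 5494
tilt rad [0.0106 0.0004]
bar [635.5  22.2] [39.8 39.6] 45.5
```

View pics/side7.png

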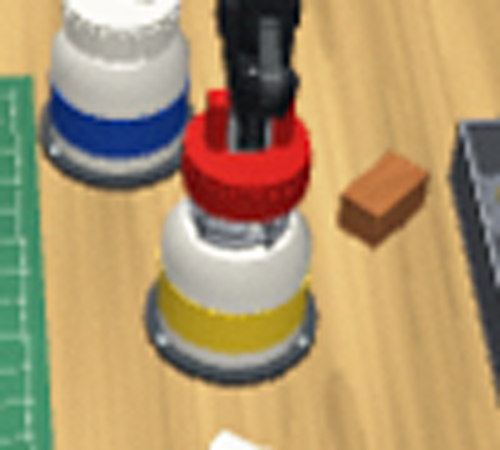

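View pics/scene7.png

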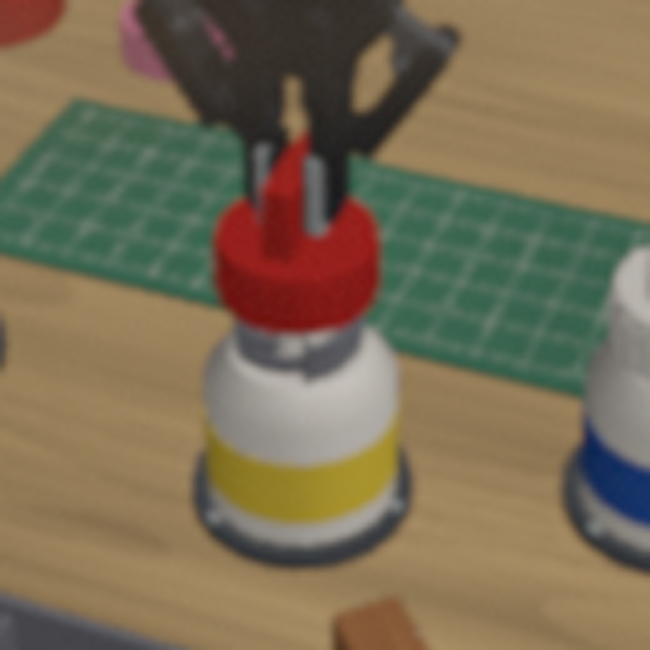

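The cap sits over the neck in both views. I'll lower slowly onto the ridges and watch the force.

Call:
apply_moves --rows '[[[2, -0.2, -0.6, 0, 0, 0, 0], [4, -0.2, -0.6, 0, 0, 0, 0], [6, -0.2, -0.6, 0, 0, 0, 0], [8, -0.2, -0.6, 0, 0, 0, 0], [9, -0.2, -0.6, 0, 0, 0, 0], [10, -0.2, -0.6, 0, 0, 0, 0], [10, -0.2, -0.6, 0, 0, 0, 0]]]'

```text
time: 10.1
ee_pos: [0.6352, 0.0203, 0.1398]
tcp_rot: [-5.4, 89.9, -3.9]
wrist_force: [0.7, -0.1, -0.2]
opening: 0.0137
```

```bash
python3 -c "
from capm import *
capmeas('w8')"
```

```text
t 10.1 q [ 1.8 15.8 12.4 86.4 -0.   0.4] ee [0.6352 0.0203 0.1398] f [ 0.7 -0.1 -0.2] tq [-0.01 -0.02  0.02] op 0.0137
yaw toolz 1.48
z hist [(135, 2922), (136, 1761), (169, 1548), (170, 813)]
top z 0.1356 circ [634.8  22. ] 33.7 n 5489
tilt rad [ 0.0091 -0.0006]
bar [634.3  20. ] [38.8 43.1] 56.0
```

Call:
apply_moves --rows '[[[0.5, 0, 0, 0, 0, 0, 0], [1, 0, 0, 0, 0, 0, 0], [1.5, 0, 0, 0, 0, 0, 0], [2, 0, 0, 0, 0, 0, 0], [2, 0, 0, 0, 0, 0, 0]]]'

```text
time: 10.65
ee_pos: [0.6352, 0.0203, 0.1378]
tcp_rot: [-5.2, 89.9, -3.7]
wrist_force: [-0.5, -0.4, -1.1]
opening: 0.0134
```

Call:
apply_moves --rows '[[[0.5, 0, 0, 0, 0, 0, 0], [1, 0, 0, 0, 0, 0, 0], [1.5, 0, 0, 0, 0, 0, 0], [1.5, 0, 0, 0, 0, 0, 0]]]'

```text
time: 11.05
ee_pos: [0.6354, 0.0203, 0.1373]
tcp_rot: [-3.2, 89.8, -1.7]
wrist_force: [-1.8, -0.4, 5.6]
opening: 0.0133
```

Contact is 5.6 N with the cap bottom at about 104 mm, so the lugs are resting on the ridges' high ends. I'll ease anticlockwise with light pressure.

Call:
apply_moves --rows '[[[1, 0, 0, -0.03, 0, 0, 0], [1, 0, 0, -0.06, 0, 0, 0], [1, 0, 0, -0.09, 0, 0, 0], [1, 0, 0, -0.12, 0, 0, 0], [1, 0, 0, -0.14, 0, 0, 0]]]'

```text
time: 11.55
ee_pos: [0.6358, 0.0206, 0.1372]
tcp_rot: [-3.2, 89.7, 6.4]
wrist_force: [0.4, 2.0, 5.1]
opening: 0.0137
```

Call:
apply_moves --rows '[[[1.2, 0, 0, -0.02, 0, 0, 0], [1.2, 0, 0, -0.04, 0, 0, 0], [1.2, 0, 0, -0.06, 0, 0, 0], [1.2, 0, 0, -0.06, 0, 0, 0]]]'

```text
time: 11.95
ee_pos: [0.6359, 0.021, 0.1367]
tcp_rot: [-2.0, 89.6, 11.0]
wrist_force: [-1.4, 2.3, 5.9]
opening: 0.0134
```

```bash
python3 -c "
from capm import *
capmeas('w9')"
```

```text
t 11.95 q [  1.9  15.7  11.9  85.8   0.1 -11.2] ee [0.6359 0.021  0.1367] f [-1.4  2.3  5.9] tq [ 0.39  0.28 -0.03] op 0.0134
yaw toolz 13.06
z hist [(132, 3002), (166, 1557), (133, 1552), (167, 798)]
top z 0.1326 circ [635.6  22.8] 33.6 n 5487
tilt rad [0.0115 0.0049]
bar [635.3  19.1] [36.9 45.3] 77.4
```

Call:
apply_moves --rows '[[[1, -0.6, 0, -0.015, 0, 0, 0], [1, -0.6, 0, -0.03, 0, 0, 0], [1, -0.6, 0, -0.045, 0, 0, 0], [1, -0.6, 0, -0.045, 0, 0, 0]]]'

```text
time: 12.4
ee_pos: [0.6358, 0.0202, 0.1352]
tcp_rot: [-6.0, 89.7, 9.7]
wrist_force: [-1.5, -0.5, -0.2]
opening: 0.0136
```

```bash
python3 -c "
from capm import *
capmeas('w10')"
```

```text
t 12.4 q [  1.8  15.7  11.7  85.7   0.  -13.8] ee [0.6358 0.0202 0.1352] f [-1.5 -0.5 -0.2] tq [-0.07  0.29 -0.03] op 0.0136
yaw toolz 15.63
z hist [(131, 2893), (130, 1873), (165, 1496), (164, 953)]
top z 0.1311 circ [635.5  21.8] 33.4 n 5479
tilt rad [0.0119 0.0036]
bar [635.1  18.3] [36.8 44.6] 78.7
```

The force has dropped to zero at a yaw of 15.6°, so the lugs are over the gaps. Following the drop down.

Call:
apply_moves --rows '[[[1, 0, 0, 0, 0, 0, 0], [2, 0, 0, 0, 0, 0, 0], [3, 0, 0, 0, 0, 0, 0], [3, 0, 0, 0, 0, 0, 0]]]'

```text
time: 12.85
ee_pos: [0.6358, 0.0202, 0.132]
tcp_rot: [-5.7, 89.7, 9.9]
wrist_force: [-0.6, -0.7, -0.5]
opening: 0.0139
```

Call:
apply_moves --rows '[[[0.7, 0, 0, 0, 0, 0, 0], [1.4, 0, 0, 0, 0, 0, 0], [2.0, 0, 0, 0, 0, 0, 0], [2.0, 0, 0, 0, 0, 0, 0]]]'

```text
time: 13.25
ee_pos: [0.6358, 0.0202, 0.1299]
tcp_rot: [-6.5, 89.7, 9.1]
wrist_force: [-0.2, -1.4, -0.8]
opening: 0.0138
```

Call:
apply_moves --rows '[[[0.6, 0, 0, 0, 0, 0, 0], [1.2, 0, 0, 0, 0, 0, 0], [1.5, 0, 0, 0, 0, 0, 0], [1.5, 0, 0, 0, 0, 0, 0]]]'

```text
time: 13.65
ee_pos: [0.636, 0.0202, 0.129]
tcp_rot: [-8.1, 89.6, 7.5]
wrist_force: [-2.3, -0.5, 5.0]
opening: 0.0138
```

```bash
python3 -c "
from capm import *
capmeas('w11')
for n,c in [('scene',(180,310,210,340)),('side',(160,250,270,370))]:
    p=cams.camera(n); save(p,n+'11.png',c,5)"
```

```text
t 13.65 q [  1.8  15.7  11.   85.    0.  -13.8] ee [0.636  0.0202 0.129 ] f [-2.3 -0.5  5. ] tq [-0.19  0.41 -0.05] op 0.0138
yaw toolz 15.59
z hist [(124, 2680), (125, 2138), (158, 1347), (159, 1093)]
top z 0.1248 circ [635.9  21.8] 33.6 n 5480
tilt rad [0.0108 0.0014]
bar [635.2  18.3] [36.7 44.7] 79.0
```

View pics/scene11.png

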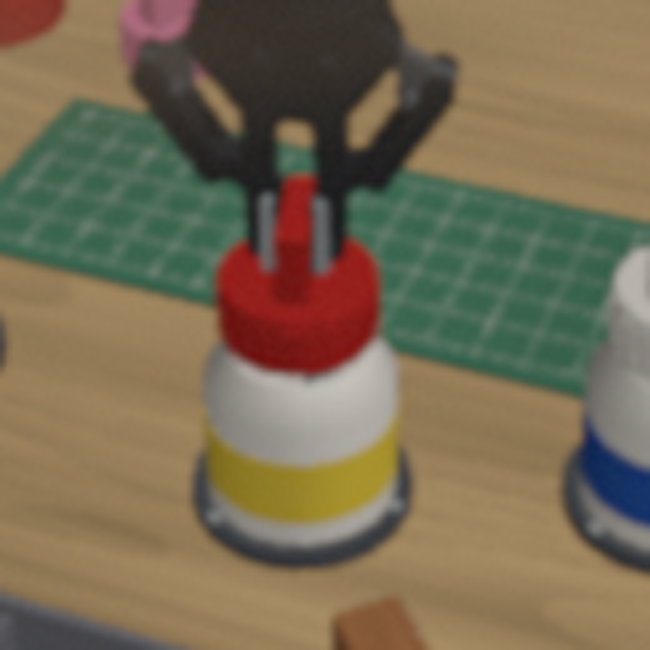

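The cap has dropped over the thread: its centre is about 14 mm above the mouth point, it is level, and contact is 5 N. Now clockwise in stages, sinking with it.

Call:
apply_moves --rows '[[[0.3, 0.1, -0.4, 0, 0, 0, 0], [0.4, 0.1, -0.4, 0.04, 0, 0, 0], [0.5, 0.1, -0.4, 0.08, 0, 0, 0], [0.6, 0.1, -0.4, 0.12, 0, 0, 0], [0.8, 0.1, -0.4, 0.16, 0, 0, 0], [1.0, 0.1, -0.4, 0.2, 0, 0, 0], [1.2, 0.1, -0.4, 0.24, 0, 0, 0], [1.2, 0.1, -0.4, 0.24, 0, 0, 0]]]'

```text
time: 14.6
ee_pos: [0.6359, 0.02, 0.128]
tcp_rot: [3.1, 89.6, 4.9]
wrist_force: [-0.3, -1.0, 4.8]
opening: 0.0135
```

```bash
python3 -c "
from capm import *
capmeas('w12')"
```

```text
t 14.6 q [ 1.8 15.6 10.9 84.8  0.  -0. ] ee [0.6359 0.02   0.128 ] f [-0.3 -1.   4.8] tq [-0.3   0.14 -0.03] op 0.0135
yaw toolz 1.8
z hist [(123, 2558), (124, 2309), (157, 1241), (158, 1202)]
top z 0.1238 circ [635.6  21.6] 33.5 n 5506
tilt rad [ 0.0125 -0.0009]
bar [634.3  18.3] [36.9 44.5] 65.5
```

Call:
apply_moves --rows '[[[0.4, 0, -0.2, 0.04, 0, 0, 0], [0.6, 0, -0.2, 0.08, 0, 0, 0], [0.8, 0, -0.2, 0.12, 0, 0, 0], [1.0, 0, -0.2, 0.16, 0, 0, 0], [1.2, 0, -0.2, 0.2, 0, 0, 0], [1.4, 0, -0.2, 0.24, 0, 0, 0], [1.6, 0, -0.2, 0.28, 0, 0, 0], [1.6, 0, -0.2, 0.28, 0, 0, 0]]]'

```text
time: 15.45
ee_pos: [0.6358, 0.02, 0.1268]
tcp_rot: [18.5, 89.6, 4.3]
wrist_force: [-1.0, -0.9, 5.3]
opening: 0.0139
```

```bash
python3 -c "
from capm import *
capmeas('w13')"
```

```text
t 15.45 q [ 1.8 15.6 10.7 84.7  0.  16. ] ee [0.6358 0.02   0.1268] f [-1.  -0.9  5.3] tq [-0.31  0.34 -0.01] op 0.0139
yaw toolz -14.17
z hist [(122, 2947), (123, 1760), (156, 1458), (157, 945)]
top z 0.1227 circ [635.5  21.1] 33.4 n 5471
tilt rad [ 0.0125 -0.0026]
bar [635.7  21. ] [40.3 40.1] 31.6
```

Call:
apply_moves --rows '[[[0.4, 0.1, 0, 0.04, 0, 0, 0], [0.6, 0.1, 0, 0.08, 0, 0, 0], [0.8, 0.1, 0, 0.12, 0, 0, 0], [1.0, 0.1, 0, 0.16, 0, 0, 0], [1.2, 0.1, 0, 0.2, 0, 0, 0], [1.4, 0.1, 0, 0.24, 0, 0, 0], [1.6, 0.1, 0, 0.28, 0, 0, 0], [1.6, 0.1, 0, 0.28, 0, 0, 0]]]'

```text
time: 16.3
ee_pos: [0.6358, 0.0202, 0.1257]
tcp_rot: [35.1, 89.5, 5.0]
wrist_force: [-1.3, -1.1, 7.1]
opening: 0.0137
```

```bash
python3 -c "
from capm import *
capmeas('w14')"
```

```text
t 16.3 q [ 1.8 15.6 10.5 84.5  0.  32. ] ee [0.6358 0.0202 0.1257] f [-1.3 -1.1  7.1] tq [-0.16  0.5  -0.01] op 0.0137
yaw toolz -30.15
z hist [(121, 3071), (155, 1605), (122, 1382), (120, 801)]
top z 0.1215 circ [635.8  21.3] 33.5 n 5454
tilt rad [ 0.0131 -0.0046]
bar [635.3  21.4] [39.3 39.3] 15.4
```

Call:
apply_moves --rows '[[[0.3, 0, 0, 0.04, 0, 0, 0], [0.4, 0, 0, 0.08, 0, 0, 0], [0.6, 0, 0, 0.12, 0, 0, 0], [0.8, 0, 0, 0.15, 0, 0, 0], [0.9, 0, 0, 0.18, 0, 0, 0], [1.0, 0, 0, 0.2, 0, 0, 0], [1.0, 0, 0, 0.2, 0, 0, 0]]]'

```text
time: 17.05
ee_pos: [0.6358, 0.0203, 0.1249]
tcp_rot: [48.0, 89.5, 6.5]
wrist_force: [-2.1, -0.1, 5.8]
opening: 0.0138
```

```bash
python3 -c "
from capm import *
capmeas('w15')"
```

```text
t 17.05 q [ 1.8 15.6 10.4 84.4  0.  43.3] ee [0.6358 0.0203 0.1249] f [-2.1 -0.1  5.8] tq [-0.13  0.43  0.05] op 0.0138
yaw toolz -41.51
z hist [(120, 2643), (121, 2129), (154, 1375), (155, 1079)]
top z 0.1208 circ [635.5  21.6] 33.3 n 5454
tilt rad [ 0.0095 -0.0031]
bar [635.4  21.4] [39.7 39.7] 3.4
```

Call:
apply_moves --rows '[[[0.5, 0, 0, 0.02, 0, 0, 0], [0.6, 0, 0, 0.04, 0, 0, 0], [0.7, 0, 0, 0.06, 0, 0, 0], [0.8, 0, 0, 0.08, 0, 0, 0], [0.8, 0, 0, 0.08, 0, 0, 0]]]'

```text
time: 17.6
ee_pos: [0.6356, 0.0209, 0.1246]
tcp_rot: [60.7, 89.5, 14.7]
wrist_force: [-3.6, 1.7, 6.3]
opening: 0.0134
```

```bash
python3 -c "
from capm import *
capmeas('w16')"
```

```text
t 17.6 q [ 1.8 15.5 10.4 84.4  0.1 47.8] ee [0.6356 0.0209 0.1246] f [-3.6  1.7  6.3] tq [0.37 0.85 0.15] op 0.0134
yaw toolz -45.99
z hist [(120, 3075), (154, 1645), (121, 1283), (119, 894)]
top z 0.1205 circ [635.3  21.9] 33.6 n 5462
tilt rad [ 0.0116 -0.0032]
bar [635.1  21.7] [39.9 39.8] 89.2
```

Call:
apply_moves --rows '[[[0.7, 0, 0, 0.02, 0, 0, 0], [0.7, 0, 0, 0.04, 0, 0, 0], [0.7, 0, 0, 0.06, 0, 0, 0], [0.7, 0, 0, 0.06, 0, 0, 0]]]'

```text
time: 18.05
ee_pos: [0.6354, 0.0212, 0.1245]
tcp_rot: [65.7, 89.5, 16.4]
wrist_force: [-2.8, 0.3, 8.1]
opening: 0.0136
```

```bash
python3 -c "
from capm import *
capmeas('w17')"
```

```text
t 18.05 q [ 1.9 15.5 10.3 84.3  0.1 51.1] ee [0.6354 0.0212 0.1245] f [-2.8  0.3  8.1] tq [-0.09  0.85  0.79] op 0.0136
yaw toolz -49.29
z hist [(120, 3065), (154, 1634), (119, 1160), (121, 1063)]
top z 0.1204 circ [634.8  22.3] 33.4 n 5492
tilt rad [ 0.0107 -0.0036]
bar [635.   22.2] [39.3 40. ] 85.2
```

The z torque has risen to 0.79 N·m and sinking has stopped, with the cap centre about 9.5 mm above the mouth, so the lugs are against the ribs. I'll ease off the strain and release.

Call:
apply_moves --rows '[[[0.3, 0, 0, -0.02, 0, 0, 0], [0, 0, 0, -0.04, 0, 0, 0], [0, 0, 0, -0.04, 0, 0, 0]]]'

```text
time: 18.4
ee_pos: [0.6352, 0.0213, 0.1245]
tcp_rot: [65.7, 89.5, 18.8]
wrist_force: [-2.3, 0.4, 4.5]
opening: 0.0135
```

Call:
apply_moves --rows '[[[0, 0, 0, 0, 0, 0, 0.3], [0, 0, 0, 0, 0, 0, 0.5], [0, 0, 0, 0, 0, 0, 0.7], [0, 0, 0, 0, 0, 0, 0.7], [0, 0, 0, 0, 0, 0, 0.7], [0, 0, 0, 0, 0, 0, 0.7]]]'

```text
time: 19.0
ee_pos: [0.6352, 0.0213, 0.1245]
tcp_rot: [65.8, 89.5, 18.9]
wrist_force: [-0.2, -0.7, 0.3]
opening: 0.0597
```

```bash
python3 -c "
from capm import *
capmeas('w18')"
```

```text
t 19.0 q [ 1.9 15.5 10.3 84.4  0.1 48.8] ee [0.6352 0.0213 0.1245] f [-0.2 -0.7  0.3] tq [ 0.03 -0.01 -0.06] op 0.0597
yaw toolz -46.9
z hist [(120, 4912), (121, 2320), (154, 1636), (119, 1025)]
top z 0.1206 circ [635.1  22.3] 33.8 n 8491
tilt rad [ 0.0038 -0.0047]
bar [635.   22.3] [14.3 45.7] 43.4
```

View pics/w18.png

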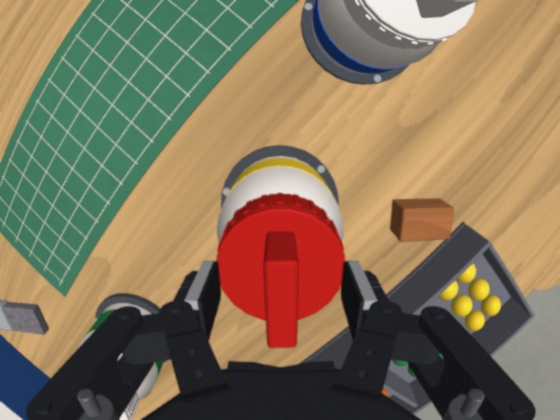

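The fingers are open, at (200,300) and (365,300), clear of the bar at (281,290), and the force is zero. Retreating straight up.

Call:
apply_moves --rows '[[[-10, 0, 0, 0, 0, 0, 0.7], [-30, 0, 0, 0, 0, 0, 0.7], [-60, 0, 0, 0, 0, 0, 0.7], [-95, 0, 0, 0, 0, 0, 0.7], [-130, 0, 0, 0, 0, 0, 0.7], [-150, 0, 0, 0, 0, 0, 0.7], [-150, 0, 0, 0, 0, 0, 0.7], [-150, 0, 0, 0, 0, 0, 0.7]]]'

```text
time: 19.85
ee_pos: [0.6343, 0.0209, 0.2749]
tcp_rot: [63.9, 89.5, 17.0]
wrist_force: [0.4, 0.6, 0.4]
opening: 0.0597
```

Run:
```python
from capm import *
o=get_obs(); print(o['time'],o['ee_pos'],o['wrist_force'])
for n in ["wrist","scene","side"]:
    p=cams.camera(n); p["fish"]=n=="wrist"; save(p,n+"19.png")
    X,ok=cloud(p); h=hsv(p)
    red=((h[...,0]<4)|(h[...,0]>176))&(h[...,1]>200)&(h[...,2]>60)&ok&(X[...,2]>.08)&(np.hypot(X[...,0]-.635,X[...,1]-.02)<.06)
    P=X[red]; hz=np.histogram(P[:,2]*1000,bins=np.arange(80,170,1)); k=np.argsort(hz[0])[::-1][:5]; print(n,[(int(hz[1][i]),int(hz[0][i])) for i in k],"zmin/max",P[:,2].min().round(4),P[:,2].max().round(4))
    t=P[(P[:,2]>.117)&(P[:,2]<.124)]; c,r=cv2.minEnclosingCircle((t[:,:2]*1000).astype(np.float32)); print(" top med",np.median(t[:,2]).round(4),np.round(c,1),round(r,1))
    A=np.c_[t[:,:2]-t[:,:2].mean(0),np.ones(len(t))]; print(" tilt",np.linalg.lstsq(A,t[:,2],rcond=None)[0][:2].round(4))
    b=P[P[:,2]>.150]; print(" bar top",np.median(b[:,2]).round(4), cv2.minAreaRect((b[:,:2]*1000).astype(np.float32)))
    T=ok&(np.hypot(X[...,0]-.54,X[...,1]-.06)<.03)&(X[...,2]<.05); print(" table z",np.median(X[...,2][T]).round(4))
```

```text
19.85 [0.63428474 0.02088736 0.27492518] [0.4310085  0.578901   0.38575521]
wrist [(120, 1403), (121, 765), (119, 458), (154, 423), (155, 171)] zmin/max 0.1004 0.1565
 top med 0.1206 [634.8  22.2] 33.2
 tilt [-0.0006  0.0021]
 bar top 0.1545 ((634.9166259765625, 22.036983489990234), (13.478487014770508, 43.94094467163086), 43.42253875732422)
 table z 0.0011
scene [(121, 101), (122, 88), (120, 44), (123, 23), (113, 18)] zmin/max 0.0984 0.1586
 top med 0.1217 [641.2  24. ] 31.8
 tilt [-0.0266 -0.0169]
 bar top 0.1548 ((640.3148803710938, 22.749534606933594), (11.366813659667969, 39.72214126586914), 42.970550537109375)
 table z 0.0027
side [(119, 51), (120, 36), (118, 29), (121, 25), (117, 25)] zmin/max 0.0945 0.1574
 top med 0.1199 [634.6  15.7] 33.9
 tilt [0.0104 0.0108]
 bar top 0.1535 ((634.4005737304688, 16.545547485351562), (15.47568130493164, 44.78814697265625), 43.18151092529297)
 table z 0.0003
```

View pics/side19.png

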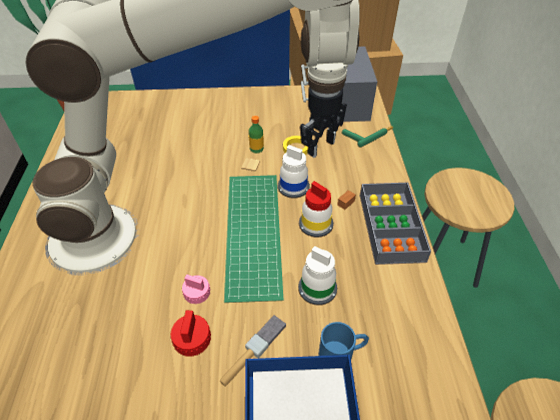

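View pics/scene19.png

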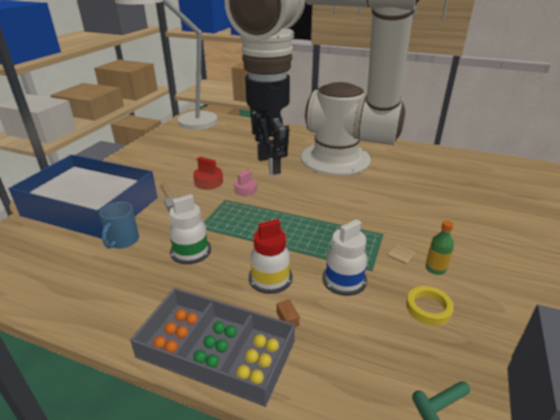

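Both views show the red cap level on the yellow-band canister, at scene (270,240) and side (318,197). The bystanders are where they were and the gripper is clear. The bar top reads 153.5 to 154.8 mm, against about 154 mm expected when fully home. Handing in.

```bash
python3 -c "
from h import *
print(bot.job_done()); o=get_obs(); print(o['time'],o['wrist_force'])"
```

```text
the job is handed in; nothing more can be done
None
the job is handed in; nothing more can be done
```

The small red cap is screwed home on the yellow-band canister and released, and I handed the job in at about 20 s of the 72 s allowed. I gripped it by its bar and set it on the ridges with about 6 N. Easing it about 14° anticlockwise brought the drop, with the cap centre about 14 mm above the mouth point. I then turned it about 62° clockwise until it stopped.

**Last checks**
- **Stop:** the turning torque rose to 0.79 N·m and the cap stopped sinking. The highest push I read at the wrist was about 8 N. The contact force on the neck itself cannot be read directly; from that torque I estimate about 31 N in all at the stops.
- **Height:** the cap centre is about 9.5 to 10 mm above the mouth point. The bar top read 154.5 mm (wrist), 154.8 mm (scene) and 153.5 mm (side), against about 154 mm expected.
- **Position and tilt:** by the wrist camera the cap is within 0.6 mm of the neck axis and its tilt is about 0.002 rad.
- **Surroundings:** the gripper is 15 cm above where it released the cap and touches nothing. The other things look unmoved in both pictures, though I did not measure them.

**Disagreement:** the scene and side cameras put the cap centre 6 mm off the wrist camera's value, and the scene camera showed about 0.03 rad of tilt. They see only part of the cap from a slant and showed similar offsets (up to about 10 mm) earlier, so I trusted the wrist camera.

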